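# Pack the blue vase and close the carton

### The job

Pack the blue vase for shipping: stand it upright in the open carton, lowering it in rather than dropping it. Then close the carton: fold both end flaps (on the short edges) flat first, and after that both long flaps flat on top of them. Do not disturb anything else on the bench.

Things in the scene. Friction and masses are not known exactly. Their poses are not given: they have to be found in the camera images.
- vase_blue: blue glazed vase, loose, upright. Origin: centre of its underside, z up. 105 mm high, 220 g (varies). Round belly 62 mm across between 18 and 36 mm height, foot 48 mm across, straight neck 25 mm across from 63 mm up to the rim at 105 mm: grip it by the neck. The one to pack.
- vase_white: bystander: white vase, loose, upright. Origin: centre of its underside, z up. Same form as the blue one.
- vase_clay: bystander: terracotta vase, loose, upright. Origin: centre of its underside, z up. Same form as the blue one.
- carton: open-topped cardboard carton fixed to the table, 140 mm along its x, 180 mm along its y, 120 mm high, walls and floor 4 mm. Origin: centre of its underside; z up; at yaw 0 its x points away from the robot, its y to the robot's left. Four flaps hinge on its upper edges, closing from the outside inward; the two long ones meet in the middle, on top of the two end ones.
- flap_left (a joint): hinge angle of the end flap at the carton's +y edge, rad: 0 = folded down flat and level over the opening, 1.57 = straight up, more = leaning outward. Starts 1.45 to 1.95; stays where pushed (under 1 N at its edge). Cardboard, 70 mm long, 3 mm thick, 134 mm wide; hinge line 90 mm from the carton's centre, 120 mm above its underside; folded, its top is at 123 mm
- flap_left_edge (a point): middle of the free edge of the end flap at the carton's +y edge; it moves with the flap, 70 mm from the hinge line
- flap_right (a joint): hinge angle of the end flap at the carton's -y edge, rad: 0 = folded down flat and level over the opening, 1.57 = straight up, more = leaning outward. Starts 1.45 to 1.95; stays where pushed (under 1 N at its edge). Cardboard, 70 mm long, 3 mm thick, 134 mm wide; hinge line 90 mm from the carton's centre, 120 mm above its underside; folded, its top is at 123 mm
- flap_right_edge (a point): middle of the free edge of the end flap at the carton's -y edge; it moves with the flap, 70 mm from the hinge line
- flap_far (a joint): hinge angle of the long flap at the carton's +x edge, rad: 0 = folded down flat and level over the opening, 1.57 = straight up, more = leaning outward. Starts 1.45 to 1.95; stays where pushed (under 1 N at its edge). Cardboard, 70 mm long, 3 mm thick, 178 mm wide; hinge line 70 mm from the carton's centre, 123.5 mm above its underside; folded, its top is at 126.5 mm
- flap_far_edge (a point): middle of the free edge of the long flap at the carton's +x edge; it moves with the flap, 70 mm from the hinge line
- flap_near (a joint): hinge angle of the long flap at the carton's -x edge, rad: 0 = folded down flat and level over the opening, 1.57 = straight up, more = leaning outward. Starts 1.45 to 1.95; stays where pushed (under 1 N at its edge). Cardboard, 70 mm long, 3 mm thick, 178 mm wide; hinge line 70 mm from the carton's centre, 123.5 mm above its underside; folded, its top is at 126.5 mm
- flap_near_edge (a point): middle of the free edge of the long flap at the carton's -x edge; it moves with the flap, 70 mm from the hinge line
- bowl: bystander: terracotta bowl, 110 mm across, 50 mm high; origin centre of underside
- tape: bystander: amber tape roll lying flat, 100 mm across, 48 mm high; origin centre of underside
- brush: bystander: brush lying on the table; origin at its middle
- spray: bystander: white spray bottle with green head, 68 mm across, 165 mm high; origin centre of underside
- rib: bystander: flat wooden shaping tool 45 x 100 x 8 mm; origin centre of underside
Not all that is in view belongs to the job. Leave any yellow look-alike of the vase_blue alone.

How it is judged:
By the outcome, as a careful person would: the job done as asked, in the order asked, and still so for the second after the job is handed in, with the robot touching nothing.
It also fails if it takes over 67 s, if anything falls off the work surface, if the arm or the gripper's body presses on something with over 40 N, if the wrist force passes 120 N, or if a joint passes its speed limit or range.

### The arm

A 6-joint arm with a two-finger parallel gripper is mounted at the origin on the work surface. World frame = base frame: x ahead of the robot, y to its left, z up, the work surface at z = 0. Lengths are in m, angles in rad, forces in N, time in s.
With the tool pointing down it reaches from about 0.375 to 0.975 m from the base axis. Payload 3.8 kg.
Tool frame: the origin (TCP) lies midway between the tips of the shut fingers; the grasp point (between the pads) lies 19 mm behind it; z points along the fingers, y is the line along which they close (so a half turn about z gives the same grasp; the last joint's range is limited). The gripper opens to 85 mm and grips with 20 to 120 N. Pads are 22 mm wide; open, the fingers measure 114 mm over their backs; the gripper's body (76 mm by 85 mm) begins 54 mm behind the grasp point. The pads swing forward as they close: fully open they stand 13 mm farther back than shut.
Start: joints at [-1.203, 0.264, 1.604, -0, 1.274, -0.037], TCP at [0.266, -0.62, 0.231] pointing down, gripper open.
Joint ranges: [-2.63, 2.63], [-0.94, 2.18], [0.31, 2.57], [-1.31, 4.45], [0, 2.66], [-2.55, 2.55]. Speed limits (rad/s): [2.57, 2.57, 3.14, 3.14, 3.14, 3.14].

### API

Orientations are given as a rotation vector (axis times angle).
In Python, from workcell import sensors, viewer, job gives the robot as it stands.
- The arm moves only by the shell command python3 -m inch 'ROWS' [FORCE]. ROWS is JSON, one flat list of numbers, 7 for each row, row after row: the shift along the tool's x, y, z in mm, then the turn, a rotation vector about the tool's x, y, z in degrees, then the finger opening in mm, from 0 to 85.4. A call has exactly 8 rows; each row shifts and turns the commanded pose from where the row before left it, along the tool's axes as they then stand; what a row does not reach is not made up. A row lasts 1/10 s, in which the tool goes at most 50 mm and 8.59 degrees, less where a joint would pass 70% of its speed; a pose out of reach is approached as far as the arm can. A call is refused whole if a number of a shift passes 50 or a number of a turn 8.59, either way. A call with a gripper value outside its range is refused whole. The fingers move at their own pace and stop on an object; FORCE is the grip in N (left out, the last holds). Time passes only in rows, so rows that do not move let the fingers close, or fill a call up. It gives the time, the measured TCP pose, the force, the opening and the grip force at its end, in the units of the state.
- sensors.read_state(): the state, without advancing time (a new reading comes with each control period).
- viewer.read_camera(name): name is "side" or "top"; returns the picture (420x560x3 uint8, red, green, blue); there is no depth.
- viewer.camera_params(name): a dict with "K" (3x3 intrinsics, pixels), "world_to_cam" (4x4, takes a point from world to camera coordinates). Camera axes: x right, y down, z forward; pixel columns grow to the right and rows downward; lengths in m; the calibration is good to about 2 mm. A picture is of the moment at which its call begins. camera_params takes no time and is no camera call.
- job.finish_job(): hands the job in; it is judged then, once.
The state is a dict: "time": time; "q": joint angles; "joint_vel": joint speeds; "joint_torque": joint torques, N m; "tool_pos": TCP position; "tcp_rot": TCP orientation; "wrist_force": force on the tool from outside, world axes, zero at the start; "torque": the same for the moment, N m; "width": opening from 0.0 (shut) to 1.0 (fully open); "grip_force": force on a finger pad.
Only numpy, scipy, OpenCV 4.12 (cv2) and the standard library are available. Lean on these libraries where they do the work, as an engineer would, in place of code of your own. Each camera call takes 0.05 s, during which the arm holds its last target. There are 200 camera calls.

## Working session

There is one attempt and no reset: what is moved stays moved. The work goes in short steps, Python scripts to look and compute and a shell command to move; the robot and the scene stay as the last step left them, time stands still between calls to the robot, and variables do not carry over. Pictures are saved under pics/ and viewed, at most 10 in all, crops included, and the job is handed in when it is done.

```bash
mkdir -p pics; ls; python3 - <<'E'
from workcell import sensors, viewer
import cv2,numpy as np
np.set_printoptions(precision=4,suppress=True)
for n in("top","side"):
    im=viewer.read_camera(n); cv2.imwrite(f"pics/{n}0.png",cv2.resize(im[:,:,::-1],(800,600),interpolation=cv2.INTER_CUBIC))
    p=viewer.camera_params(n); print(n,p["K"],p["world_to_cam"])
s=sensors.read_state();print(s)
E
```

```text
pics
top [[529.3611   0.     276.4051]
 [  0.     529.3611 207.6725]
 [  0.       0.       1.    ]] [[ 0.0085 -1.     -0.0037  0.0518]
 [-0.9806 -0.0076 -0.1959  0.5393]
 [ 0.1958  0.0053 -0.9806  1.3323]
 [ 0.      0.      0.      1.    ]]
side [[387.178    0.     277.2596]
 [  0.     387.178  212.9421]
 [  0.       0.       1.    ]] [[-0.9766 -0.2142  0.0201  0.5193]
 [-0.1478  0.6003 -0.786   0.1178]
 [ 0.1563 -0.7706 -0.6179  0.9488]
 [ 0.      0.      0.      1.    ]]
{'time': 0.1, 'q': array([-1.2029,  0.2647,  1.6052, -0.    ,  1.2737, -0.0369]), 'joint_vel': array([ 0.0003, -0.0003, -0.0029, -0.0006,  0.0007, -0.0021]), 'joint_torque': array([ -0.0001, -51.6707, -36.859 ,  -0.    ,   0.0063,  -0.    ]), 'tool_pos': array([ 0.2656, -0.6198,  0.2301]), 'tcp_rot': array([-3.0755, -0.6311,  0.0006]), 'wrist_force': array([-0.1029, -0.817 ,  0.1487]), 'torque': array([-0.0004,  0.0307, -0.0064]), 'grip_force': 0.0, 'width': 1.0021908676913596}
```

View pics/top0.png

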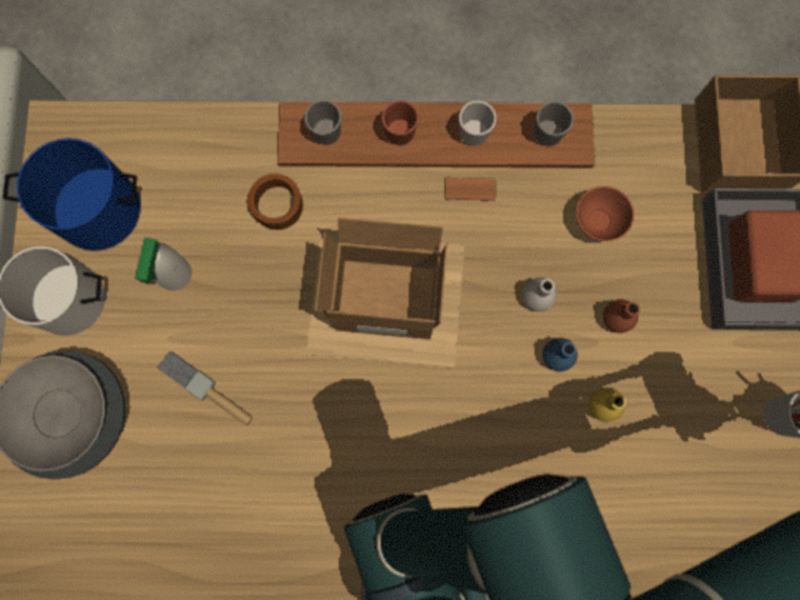

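View pics/side0.png

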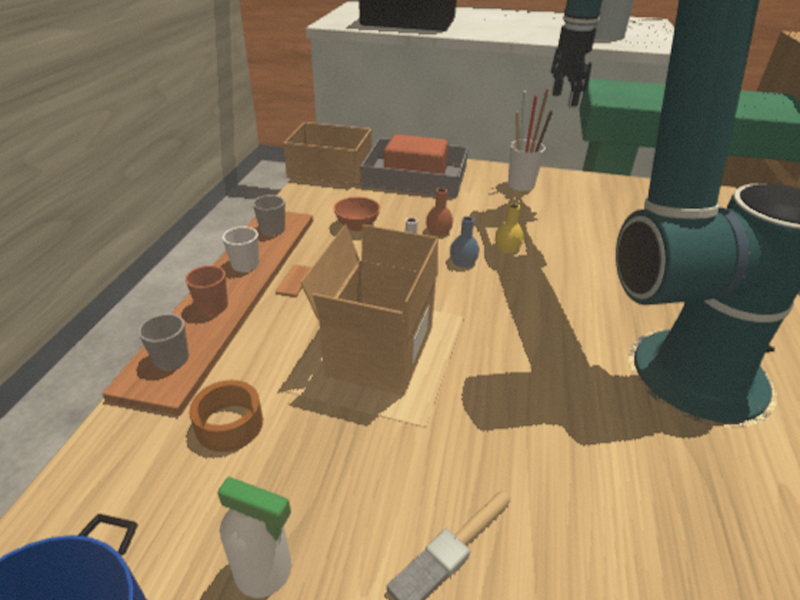

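Top: carton at about (388,280), blue vase neck at (568,346), white, clay and yellow vases around it. Side: the carton flaps all stand up. I'll enlarge both.

```bash
python3 - <<'E'
import cv2
from workcell import viewer
a=viewer.read_camera("top")[:,:,::-1][140:300,215:447]
b=viewer.read_camera("side")[:,:,::-1][145:295,190:370]
cv2.imwrite("pics/t1.png",cv2.resize(a,None,fx=3.4,fy=3.4,interpolation=cv2.INTER_CUBIC))
cv2.imwrite("pics/s1.png",cv2.resize(b,None,fx=4,fy=4,interpolation=cv2.INTER_CUBIC))
E
```

```text
(no output)
```

View pics/t1.png

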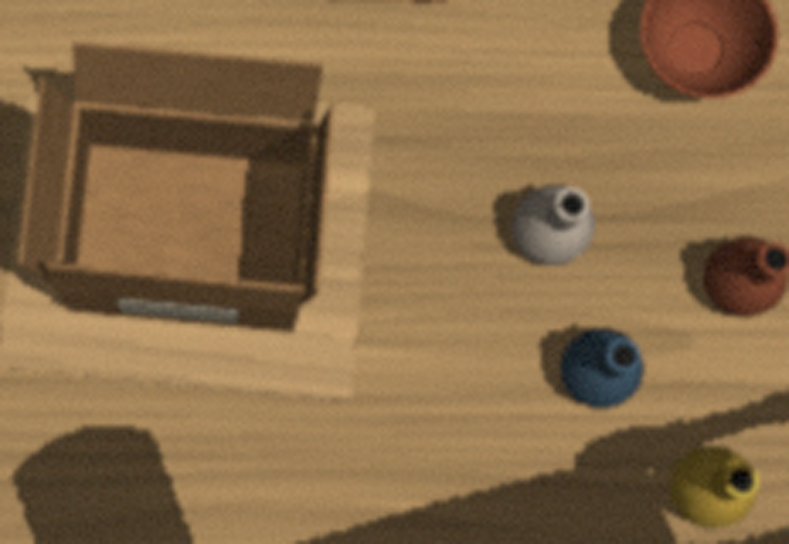

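View pics/s1.png

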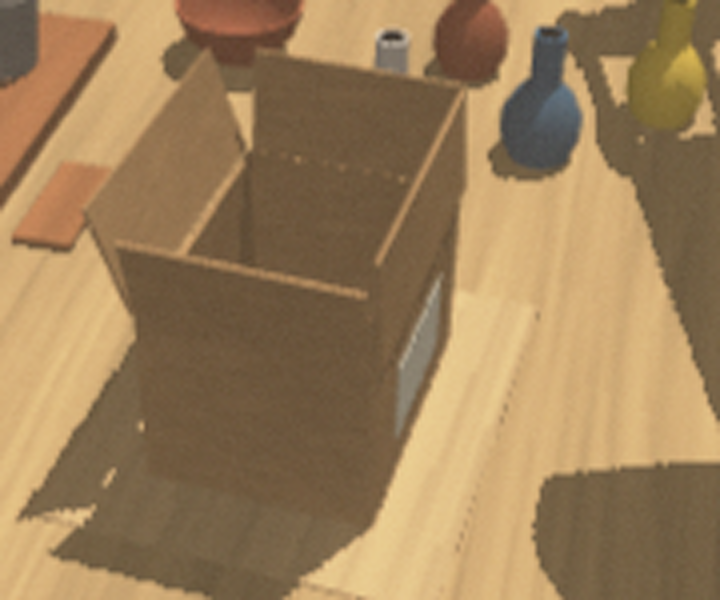

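```bash
cat > geo.py <<'E'
import numpy as np
from workcell import viewer
from scipy.optimize import least_squares
P={n:viewer.camera_params(n) for n in("top","side")}
def proj(n,p):
    c=P[n]["world_to_cam"]@np.append(p,1); u=P[n]["K"]@c[:3]; return u[:2]/u[2]
def atz(n,uv,z):
    W=P[n]["world_to_cam"];R=W[:3,:3];C=-R.T@W[:3,3]
    d=R.T@np.linalg.solve(P[n]["K"],[*uv,1]); return (C+d*(z-C[2])/d[2])[:2]
T=lambda u,v:((u+.5)/3.4+214.5,(v+.5)/3.4+139.5)
S=lambda u,v:((u+.5)/4+189.5,(v+.5)/4+144.5)
E
python3 - <<'E'
from geo import *
np.set_printoptions(precision=4,suppress=True)
for nm,t,s in(("blue",(624,355),(551,33)),("white",(572,204),(394,36))):
    print(nm,atz("top",T(*t),.105),atz("side",S(*s),.105))
print("blue belly",atz("top",T(601,368),.028),"clay",atz("top",T(776,258),.105),"yellow",atz("top",T(740,480),.105),"bowl",atz("top",T(709,30),.05))
def pt(k,s,p): # flap edge corner
    x,y,yaw,aL,aR,aF,aN=p
    c,d=lambda a:.07*np.cos(a),lambda a:.07*np.sin(a)
    q={'L':(s*.067,.09-c(aL),.12+d(aL)),'R':(s*.067,-.09+c(aR),.12+d(aR)),'F':(.07-c(aF),s*.089,.1235+d(aF)),'N':(-.07+c(aN),s*.089,.1235+d(aN)),
     'B+':(.07,s*.09,0),'B-':(-.07,s*.09,0),'HF':(.07,s*.09,.12)}[k]
    R=np.array([[np.cos(yaw),-np.sin(yaw)],[np.sin(yaw),np.cos(yaw)]])
    return np.append(R@q[:2]+[x,y],q[2])
obs=[("top",T(75,45),'F',1),("top",T(321,67),'F',-1),("top",T(50,266),'N',1),("top",T(303,290),'N',-1),
("top",T(38,72),'L',1),("top",T(22,262),'L',-1),("top",T(327,112),'R',1),
("side",S(205,52),'F',-1),("side",S(90,212),'F',1),("side",S(118,243),'L',1),("side",S(367,296),'L',-1),
("side",S(465,92),'N',-1),("side",S(378,262),'N',1),("side",S(258,50),'R',1),("side",S(150,472),'B+',1),("side",S(372,525),'B-',1)]
f=lambda p:np.concatenate([proj(n,pt(k,s,p))-uv for n,uv,k,s in obs])
r=least_squares(f,[.55,.06,0,1.6,1.6,1.6,1.6],loss="soft_l1")
print(r.x);print(f(r.x).reshape(-1,2).round(1).tolist())
E
```

```text
blue [ 0.4388 -0.2471] [ 0.4365 -0.2464]
white [ 0.5513 -0.2126] [ 0.548  -0.2132]
blue belly [ 0.4387 -0.2464] clay [ 0.5117 -0.3617] yellow [ 0.3489 -0.3272] bowl [ 0.7045 -0.3359]
[ 0.543   0.0731 -0.0893  1.8455  1.6303  1.9428  1.512 ]
[[-0.4, -0.2], [0.9, 0.2], [-1.0, 0.1], [0.4, 0.4], [0.9, 2.6], [-1.0, 1.4], [0.3, -1.5], [0.8, -1.0], [-1.7, -0.9], [-0.1, -0.0], [0.1, 0.0], [-0.2, -1.2], [-0.2, 0.1], [-0.8, 0.0], [-0.3, 0.5], [0.3, 1.2]]
```

Carton, flap angles and vase are fitted to within a few mm. First I'll make a helper that gives tool-axis deltas, then start the approach.

```bash
cat > to.py <<'E'
# usage: to.py x y z yaw_of_tool_y(deg) [c]   (c: x y in carton frame mm, z mm)
import sys,numpy as np
from scipy.spatial.transform import Rotation as R
from workcell import sensors
C=(.543,.073,-.0893)
s=sensors.read_state();M=R.from_rotvec(s["tcp_rot"]).as_matrix()
a=[float(v) for v in sys.argv[1:4]];yaw=np.radians(float(sys.argv[4]))
if len(sys.argv)>5:
    c,n=np.cos(C[2]),np.sin(C[2]);a=[C[0]+(c*a[0]-n*a[1])/1e3,C[1]+(n*a[0]+c*a[1])/1e3,a[2]/1e3]
y=np.array([np.cos(yaw),np.sin(yaw),0]);z=np.array([0,0,-1.]);G=np.column_stack([np.cross(y,z),y,z])
print("t",round(s["time"],2),"pos",s["tool_pos"].round(4),"shift mm",(M.T@(np.array(a)-s["tool_pos"])*1e3).round(1),"turn deg",np.degrees(R.from_matrix(M.T@G).as_rotvec()).round(1))
E
python3 -m inch '[15,-13,0,0,0,0,60, 30,-27,0,0,0,0,60, 34,-30,0,0,0,0,60, 34,-30,0,0,0,0,60, 34,-30,0,0,0,0,60, 34,-30,0,0,0,0,60, 34,-30,0,0,0,0,60, 34,-30,0,0,0,0,60]' 30
python3 to.py .4378 -.247 .07 -66.8
```

```text
time: 1.0
tool_pos: [0.4084, -0.3173, 0.2313]
tcp_rot: [-3.077, -0.631, -0.001]
wrist_force: [0.5, 0.8, -1.0]
width: 0.705
grip_force: 0.0
t 1.0 pos [ 0.4084 -0.3173  0.2313] shift mm [ 54.6 -53.  161.3] turn deg [-0. -0. -0.]
```

```bash

python3 -m inch '[25,-24,5,0,0,0,60, 18,-18,10,0,0,0,60, 10,-10,20,0,0,0,60, 2,-2,25,0,0,0,60, 0,0,20,0,0,0,60, 0,0,10,0,0,0,60, 0,0,0,0,0,0,60, 0,0,0,0,0,0,60]' 30
python3 to.py .4378 -.247 .07 -66.8
python3 - <<'E'
import cv2
from geo import *
from workcell import viewer
a=viewer.read_camera("top")[:,:,::-1][175:285,330:450];b=viewer.read_camera("side")[:,:,::-1][100:210,270:390]
f=lambda i:cv2.resize(i,None,fx=3.3,fy=3.3,interpolation=cv2.INTER_CUBIC)
cv2.imwrite("pics/a.png",np.hstack([f(a),f(b)]))
E
```

```text
time: 1.8
tool_pos: [0.4376, -0.2489, 0.1419]
tcp_rot: [3.077, 0.631, 0.001]
wrist_force: [0.6, -0.3, 0.5]
width: 0.703
grip_force: 0.0
t 1.8 pos [ 0.4376 -0.2489  0.1419] shift mm [ 0.9 -1.7 71.9] turn deg [ 0. -0. -0.]
```

View pics/a.png

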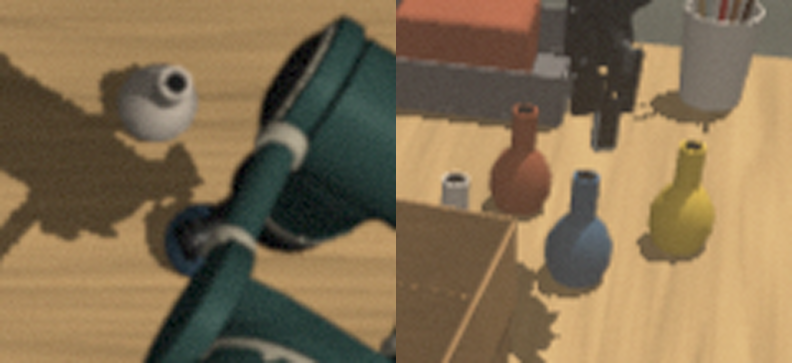

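The open gripper hangs above the blue vase (rim at (587,175), fingertip at (605,145) in the side crop). That fits the estimate, so I'll go down and grip.

```bash

python3 -m inch '[1,-1,10,0,0,0,60, 0,0,18,0,0,0,60, 0,0,18,0,0,0,60, 0,0,15,0,0,0,60, 0,0,8,0,0,0,60, 0,0,3,0,0,0,60, 0,0,0,0,0,0,20, 0,0,0,0,0,0,15]' 40
python3 -m inch '[0,0,0,0,0,0,15, 0,0,0,0,0,0,15, 0,0,0,0,0,0,15, 0,0,0,0,0,0,15, 0,0,-3,0,0,0,15, 0,0,-8,0,0,0,15, 0,0,-15,0,0,0,15, 0,0,-25,0,0,0,15]' 40
python3 to.py 0 0 75 -95.1 c
```

```text
time: 2.7
tool_pos: [0.4385, -0.248, 0.0701]
tcp_rot: [3.076, 0.631, 0.002]
wrist_force: [0.7, 0.0, -0.6]
width: 0.372
grip_force: 0.0
time: 3.5
tool_pos: [0.4359, -0.2464, 0.1189]
tcp_rot: [-3.074, -0.631, 0.006]
wrist_force: [-0.5, -0.5, -1.5]
width: 0.28
grip_force: 40.1
t 3.5 pos [ 0.4359 -0.2464  0.1189] shift mm [ 224.3 -251.2   44.3] turn deg [-0.2  0.2 28.3]
```

```bash

python3 -m inch '[0,0,-25,0,0,2,15, 0,0,-30,0,0,4,15, 0,0,-30,0,0,5,15, 0,0,-30,0,0,5,15, 0,0,-30,0,0,5,15, 0,0,-22,0,0,4,15, 0,0,-12,0,0,3.3,15, 0,0,-4,0,0,0,15]'
python3 to.py 0 0 75 -95.1 c
```

```text
time: 4.3
tool_pos: [0.4383, -0.2478, 0.3053]
tcp_rot: [3.137, -0.14, 0.004]
wrist_force: [0.6, -0.3, -2.5]
width: 0.283
grip_force: 40.2
t 4.3 pos [ 0.4383 -0.2478  0.3053] shift mm [  75.1 -329.2  230.1] turn deg [ 0.1 -0.1 -0. ]
```

```bash

python3 -m inch '[3,-12,0,0,0,0,15, 6,-25,0,0,0,0,15, 8,-35,0,0,0,0,15, 9,-40,0,0,0,0,15, 9,-40,0,0,0,0,15, 9,-40,0,0,0,0,15, 9,-40,0,0,0,0,15, 8,-37,0,0,0,0,15]'
python3 -m inch '[7,-29,0,0,0,0,15, 5,-20,0,0,0,0,15, 2,-10,0,0,0,0,15, 0,-1,2,0,0,0,15, 0,0,0,0,0,0,15, 0,0,0,0,0,0,15, 0,0,0,0,0,0,15, 0,0,0,0,0,0,15]'
python3 to.py 0 0 75 -95.1 c
python3 - <<'E'
import cv2
from geo import *
from workcell import viewer
a=viewer.read_camera("top")[:,:,::-1][130:270,200:340];b=viewer.read_camera("side")[:,:,::-1][90:290,190:340]
cv2.imwrite("pics/b.png",np.hstack([cv2.resize(a,(400,400),interpolation=cv2.INTER_CUBIC),cv2.resize(b,(300,400),interpolation=cv2.INTER_CUBIC)]))
E
```

```text
time: 5.1
tool_pos: [0.5217, 0.0178, 0.3015]
tcp_rot: [-3.138, 0.137, 0.005]
wrist_force: [0.4, 0.4, -2.2]
width: 0.281
grip_force: 40.1
time: 5.9
tool_pos: [0.5418, 0.0726, 0.3015]
tcp_rot: [3.138, -0.142, 0.001]
wrist_force: [0.5, 0.4, -1.7]
width: 0.28
grip_force: 40.2
t 5.9 pos [0.5418 0.0726 0.3015] shift mm [  1.1  -0.5 226.5] turn deg [ 0.  -0.  -0.1]
```

View pics/b.png

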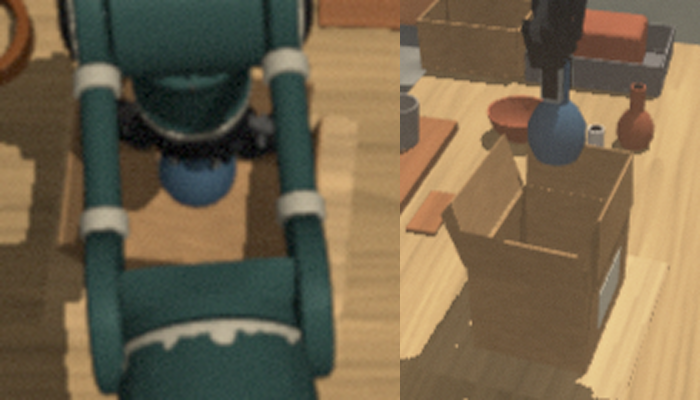

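Vase hangs upright over the middle of the carton (side crop (557,135)); I'll lower it.

```bash

python3 -m inch '[1,0,10,0,0,0,15, 0,0,20,0,0,0,15, 0,0,28,0,0,0,15, 0,0,28,0,0,0,15, 0,0,28,0,0,0,15, 0,0,28,0,0,0,15, 0,0,24,0,0,0,15, 0,0,18,0,0,0,15]'
python3 -m inch '[0,0,12,0,0,0,15, 0,0,10,0,0,0,15, 0,0,7,0,0,0,15, 0,0,5,0,0,0,15, 0,0,2,0,0,0,15, 0,0,0,0,0,0,15, 0,0,0,0,0,0,15, 0,0,0,0,0,0,15]'
python3 to.py 0 0 75 -95.1 c
```

```text
time: 6.8
tool_pos: [0.5414, 0.0732, 0.1146]
tcp_rot: [3.138, -0.14, -0.005]
wrist_force: [0.2, 0.4, -2.4]
width: 0.277
grip_force: 40.3
time: 7.6
tool_pos: [0.5434, 0.0734, 0.0819]
tcp_rot: [-3.138, 0.14, -0.002]
wrist_force: [-0.2, 0.0, -1.9]
width: 0.28
grip_force: 40.3
t 7.6 pos [0.5434 0.0734 0.0819] shift mm [-0.4  0.5  6.9] turn deg [-0.  -0.1 -0. ]
```

```bash

python3 -m inch '[0,0,2,0,0,0,15, 0,0,1,0,0,0,15, 0,0,1,0,0,0,15, 0,0,1,0,0,0,15, 0,0,1,0,0,0,15, 0,0,0,0,0,0,15, 0,0,0,0,0,0,15, 0,0,0,0,0,0,15]'
python3 -m inch '[0,0,0.5,0,0,0,15, 0,0,0.5,0,0,0,15, 0,0,0.5,0,0,0,15, 0,0,0,0,0,0,15, 0,0,0,0,0,0,15, 0,0,0,0,0,0,15, 0,0,0,0,0,0,15, 0,0,0,0,0,0,15]'

```

```text
time: 8.4
tool_pos: [0.5429, 0.0734, 0.0753]
tcp_rot: [-3.138, 0.14, -0.0]
wrist_force: [-0.3, 0.6, -1.9]
width: 0.281
grip_force: 40.3
time: 9.2
tool_pos: [0.5431, 0.0734, 0.0741]
tcp_rot: [-3.138, 0.14, -0.001]
wrist_force: [-0.9, 1.1, 3.4]
width: 0.28
grip_force: 40.7
```

Contact on the carton floor. I'll open and rise.

```bash

python3 -m inch '[0,0,0,0,0,0,30, 0,0,0,0,0,0,36, 0,0,0,0,0,0,44, 0,0,0,0,0,0,50, 0,0,-2,0,0,0,50, 0,0,-8,0,0,0,50, 0,0,-16,0,0,0,50, 0,0,-25,0,0,0,50]' 30
python3 -m inch '[0,0,-30,0,0,0,50, 0,0,-30,0,0,0,50, 0,0,-30,0,0,0,30, 0,0,-30,0,0,0,0, 0,0,-22,0,0,0,0, 0,0,-15,0,0,0,0, 0,0,-8,0,0,0,0, 0,0,0,0,0,0,0]'
python3 to.py 0 150 250 -95.1 c
```

```text
time: 10.0
tool_pos: [0.5415, 0.0733, 0.1243]
tcp_rot: [3.138, -0.14, -0.005]
wrist_force: [0.0, 0.0, 0.2]
width: 0.586
grip_force: 0.0
time: 10.8
tool_pos: [0.5433, 0.0734, 0.2909]
tcp_rot: [-3.138, 0.14, -0.003]
wrist_force: [1.1, 0.0, 0.3]
width: -0.004
grip_force: 0.0
t 10.8 pos [0.5433 0.0734 0.2909] shift mm [  -0.4 -149.5   40.9] turn deg [-0.  -0.1 -0. ]
```

```bash

python3 -m inch '[0,-15,0,0,0,0,0, 0,-28,0,0,0,0,0, 0,-34,0,0,0,0,0, 0,-34,2,0,0,0,0, 0,-25,10,0,0,0,0, 0,-10,20,0,0,0,0, 0,-2,28,0,0,0,0, 0,0,28,0,0,0,0]'
python3 -m inch '[0,0,22,0,0,0,0, 0,0,12,0,0,0,0, 0,2,4,0,0,0,0, 0,8,0,0,0,0,0, 0,12,0,0,0,0,0, 0,15,0,0,0,0,0, 0,15,1,0,0,0,0, 0,14,3,0,0,0,0]'
python3 to.py 0 55 125 -95.1 c
```

```text
time: 11.6
tool_pos: [0.5549, 0.2225, 0.1991]
tcp_rot: [3.138, -0.137, -0.004]
wrist_force: [-0.7, -0.5, -0.5]
width: -0.001
grip_force: 0.0
time: 12.4
tool_pos: [0.5508, 0.1535, 0.1609]
tcp_rot: [-3.138, 0.141, -0.004]
wrist_force: [0.3, 1.1, 0.3]
width: -0.0
grip_force: 0.3
t 12.4 pos [0.5508 0.1535 0.1609] shift mm [-0.6 25.9 35.9] turn deg [-0.  -0.1 -0.1]
```

```bash

python3 -m inch '[0,10,6,0,0,0,0, 0,8,7,0,0,0,0, 0,4,7,0,0,0,0, 0,1,6,0,0,0,0, 0,0,4,0,0,0,0, 0,0,3,0,0,0,0, 0,0,1.5,0,0,0,0, 0,0,0,0,0,0,0]'
python3 to.py 0 55 123 -95.1 c
```

```text
time: 13.2
tool_pos: [0.548, 0.1325, 0.1249]
tcp_rot: [-3.138, 0.139, 0.001]
wrist_force: [-0.2, -0.9, -0.1]
width: 0.0
grip_force: 0.0
t 13.2 pos [0.548  0.1325 0.1249] shift mm [0.4 4.7 1.9] turn deg [-0.  0.  0.]
```

```bash

python3 -m inch '[0,0,1,0,0,0,0, 0,0,1,0,0,0,0, 0,0,0.5,0,0,0,0, 0,0,0.5,0,0,0,0, 0,0,0,0,0,0,0, 0,0,0,0,0,0,0, 0,0,0,0,0,0,0, 0,0,0,0,0,0,0]'
python3 - <<'E'
import cv2
from geo import *
from workcell import viewer
b=viewer.read_camera("side")[:,:,::-1][120:290,190:350]
cv2.imwrite("pics/c.png",cv2.resize(b,None,fx=3.5,fy=3.5,interpolation=cv2.INTER_CUBIC))
E
```

```text
time: 14.0
tool_pos: [0.5483, 0.1324, 0.123]
tcp_rot: [-3.138, 0.14, -0.001]
wrist_force: [-2.7, 0.5, 5.3]
width: 0.005
grip_force: 2.7
```

View pics/c.png

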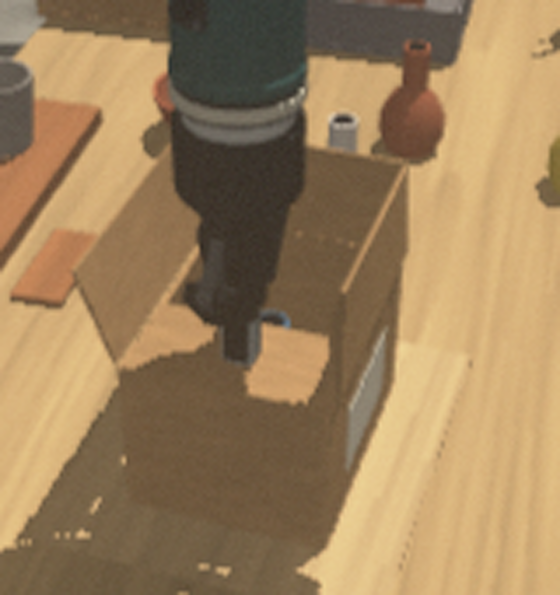

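The left flap lies flat under the fingertips (contact at 123 mm) and the vase rim shows inside at (272,318). Now the right flap.

```bash

python3 -m inch '[0,0,-12,0,0,0,0, 0,0,-25,0,0,0,0, 0,0,-30,0,0,0,0, 0,10,-25,0,0,0,0, 0,25,-15,0,0,0,0, 0,35,-3,0,0,0,0, 0,38,0,0,0,0,0, 0,38,0,0,0,0,0]'
python3 -m inch '[0,32,0,0,0,0,0, 0,20,2,0,0,0,0, 0,7,8,0,0,0,0, 0,0,20,0,0,0,0, 0,0,22,0,0,0,0, 0,0,14,0,0,0,0, 0,0,3,0,0,0,0, 0,0,0,0,0,0,0]'
python3 to.py 0 -95 165 -95.1 c
```

```text
time: 14.85
tool_pos: [0.5351, -0.0145, 0.2332]
tcp_rot: [3.138, -0.139, 0.002]
wrist_force: [0.9, -0.3, -0.1]
width: 0.0
grip_force: 0.0
time: 15.65
tool_pos: [0.5295, -0.0715, 0.1627]
tcp_rot: [-3.138, 0.139, 0.002]
wrist_force: [-0.1, -0.1, 0.1]
width: -0.003
grip_force: 0.0
t 15.65 pos [ 0.5295 -0.0715  0.1627] shift mm [  0.5 -50.1  -2.3] turn deg [-0.   0.1  0. ]
```

```bash

python3 -m inch '[0,-8,0,0,0,0,0, 0,-12,0,0,0,0,0, 0,-15,0,0,0,0,0, 0,-15,0,0,0,0,0, 0,-13,2,0,0,0,0, 0,-11,3,0,0,0,0, 0,-9,6,0,0,0,0, 0,-5,7,0,0,0,0]'
python3 -m inch '[0,-2,7,0,0,0,0, 0,0,6,0,0,0,0, 0,0,4,0,0,0,0, 0,0,2,0,0,0,0, 0,0,1.5,0,0,0,0, 0,0,1,0,0,0,0, 0,0,0.5,0,0,0,0, 0,0,0,0,0,0,0]'
python3 to.py 0 -55 123 -95.1 c
```

```text
time: 16.45
tool_pos: [0.5379, 0.0168, 0.1449]
tcp_rot: [-3.138, 0.139, -0.001]
wrist_force: [0.3, -0.2, 1.1]
width: -0.003
grip_force: 0.4
time: 17.25
tool_pos: [0.538, 0.0175, 0.1234]
tcp_rot: [3.138, -0.14, 0.0]
wrist_force: [-0.2, 0.8, 0.2]
width: -0.001
grip_force: 0.0
t 17.25 pos [0.538  0.0175 0.1234] shift mm [ 0.  -0.8  0.4] turn deg [ 0. -0. -0.]
```

```bash

python3 -m inch '[0,0,0.5,0,0,0,0, 0,0,0.5,0,0,0,0, 0,0,0.3,0,0,0,0, 0,0,0,0,0,0,0, 0,0,0,0,0,0,0, 0,0,0,0,0,0,0, 0,0,0,0,0,0,0, 0,0,0,0,0,0,0]'
python3 -m inch '[0,0,-12,0,0,0,0, 0,0,-25,0,0,0,0, 0,-5,-30,0,0,0,0, 5,-15,-25,0,0,0,0, 15,-20,-15,0,0,0,0, 25,-14,-5,0,0,0,0, 30,-1,0,0,0,0,0, 30,0,0,0,0,0,0]'
python3 - <<'E'
import cv2
from geo import *
from workcell import viewer
b=viewer.read_camera("side")[:,:,::-1][120:290,190:350]
cv2.imwrite("pics/d.png",cv2.resize(b,None,fx=3.5,fy=3.5,interpolation=cv2.INTER_CUBIC))
E
python3 to.py 130 0 165 -95.1 c
```

```text
time: 18.05
tool_pos: [0.5381, 0.0175, 0.1229]
tcp_rot: [3.138, -0.14, 0.001]
wrist_force: [-1.9, -0.8, 5.2]
width: 0.004
grip_force: 2.8
time: 18.85
tool_pos: [0.6487, 0.0639, 0.2354]
tcp_rot: [-3.138, 0.138, -0.003]
wrist_force: [-0.1, 0.3, 0.7]
width: 0.003
grip_force: 0.0
t 18.9 pos [0.653  0.063  0.2347] shift mm [19.2 -0.2 69.8] turn deg [-0.  -0.3  0. ]
```

View pics/d.png

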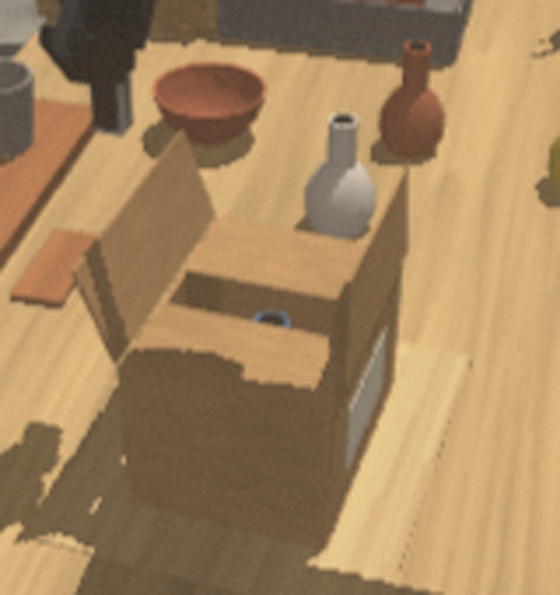

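Both end flaps are flat and the vase stands between them at (272,320). Now the far flap.

```bash

python3 -m inch '[16,0,0,0,0,0,0, 4,0,10,0,0,0,0, 0,0,22,0,0,0,0, 0,0,24,0,0,0,0, 0,0,12,0,0,0,0, 0,0,3,0,0,0,0, -5,0,0,0,0,0,0, -10,0,0,0,0,0,0]'
python3 -m inch '[-12,0,0,0,0,0,0, -13,0,0,0,0,0,0, -13,0,0,0,0,0,0, -12,0,1,0,0,0,0, -10,0,3,0,0,0,0, -9,0,5,0,0,0,0, -7,0,6,0,0,0,0, -3,0,7,0,0,0,0]'
python3 to.py 35 0 126.5 -95.1 c
```

```text
time: 19.7
tool_pos: [0.653, 0.0626, 0.1643]
tcp_rot: [-3.138, 0.14, -0.004]
wrist_force: [-0.2, -0.6, 0.5]
width: -0.001
grip_force: 0.0
time: 20.5
tool_pos: [0.5726, 0.0697, 0.1403]
tcp_rot: [-3.138, 0.14, 0.001]
wrist_force: [-0.2, 0.6, 0.9]
width: 0.002
grip_force: 0.3
t 20.5 pos [0.5726 0.0697 0.1403] shift mm [ 5.2 -0.6 13.8] turn deg [ 0.  0. -0.]
```

```bash

python3 -m inch '[3,0,4,0,0,0,0, 2,0,4,0,0,0,0, 0,0,2.5,0,0,0,0, 0,0,1.5,0,0,0,0, 0,0,1,0,0,0,0, 0,0,0.5,0,0,0,0, 0,0,0.5,0,0,0,0, 0,0,0,0,0,0,0]'
python3 to.py 35 0 126.5 -95.1 c
```

```text
time: 21.3
tool_pos: [0.5787, 0.0691, 0.1271]
tcp_rot: [3.138, -0.14, 0.001]
wrist_force: [-0.0, -0.6, -0.4]
width: 0.001
grip_force: 0.0
t 21.3 pos [0.5787 0.0691 0.1271] shift mm [-0.9 -0.7  0.6] turn deg [ 0. -0. -0.]
```

```bash

python3 -m inch '[0,0,0.5,0,0,0,0, 0,0,0.5,0,0,0,0, 0,0,0.4,0,0,0,0, 0,0,0,0,0,0,0, 0,0,0,0,0,0,0, 0,0,0,0,0,0,0, 0,0,0,0,0,0,0, 0,0,0,0,0,0,0]'
python3 -m inch '[0,0,-12,0,0,0,0, 0,0,-25,0,0,0,0, 0,0,-30,0,0,0,0, -8,0,-25,0,0,0,0, -18,0,-13,0,0,0,0, -28,0,-3,0,0,0,0, -30,0,0,0,0,0,0, -28,0,0,0,0,0,0]'
python3 -m inch '[-18,0,0,0,0,0,0, -8,0,5,0,0,0,0, -2,0,16,0,0,0,0, 0,0,24,0,0,0,0, 0,0,20,0,0,0,0, 0,0,8,0,0,0,0, 0,0,1,0,0,0,0, 0,0,0,0,0,0,0]'
python3 to.py -60 0 165 -95.1 c
```

```text
time: 22.1
tool_pos: [0.5787, 0.0692, 0.1265]
tcp_rot: [-3.138, 0.14, -0.001]
wrist_force: [-2.3, -0.9, 5.3]
width: 0.001
grip_force: 2.6
time: 22.9
tool_pos: [0.4663, 0.0792, 0.2344]
tcp_rot: [-3.138, 0.14, -0.002]
wrist_force: [-0.2, 0.1, 0.4]
width: 0.003
grip_force: 0.0
time: 23.7
tool_pos: [0.4399, 0.0817, 0.1601]
tcp_rot: [-3.138, 0.14, -0.001]
wrist_force: [-0.5, -0.2, 0.3]
width: -0.002
grip_force: 0.0
t 23.7 pos [0.4399 0.0817 0.1601] shift mm [43.5 -0.6 -4.9] turn deg [-0. -0. -0.]
```

```bash

python3 -m inch '[8,0,-2,0,0,0,0, 12,0,-2,0,0,0,0, 13,0,0,0,0,0,0, 12,0,2,0,0,0,0, 10,0,4,0,0,0,0, 8,0,6,0,0,0,0, 5,0,6,0,0,0,0, 1,0,6,0,0,0,0]'
python3 -m inch '[0,0,5,0,0,0,0, 0,0,3,0,0,0,0, 0,0,2,0,0,0,0, 0,0,1,0,0,0,0, 0,0,1,0,0,0,0, 0,0,0.5,0,0,0,0, 0,0,0.5,0,0,0,0, 0,0,0,0,0,0,0]'
python3 to.py -35 0 126.5 -95.1 c
```

```text
time: 24.5
tool_pos: [0.5086, 0.0754, 0.1388]
tcp_rot: [3.138, -0.14, 0.0]
wrist_force: [-0.3, 0.7, 0.6]
width: -0.004
grip_force: 0.3
time: 25.3
tool_pos: [0.5079, 0.0755, 0.1266]
tcp_rot: [-3.138, 0.14, -0.0]
wrist_force: [0.8, -1.1, 0.0]
width: 0.003
grip_force: 0.1
t 25.3 pos [0.5079 0.0755 0.1266] shift mm [ 0.2 -0.6  0.1] turn deg [-0. -0. -0.]
```

Press the last mm, rise well clear, and check.

```bash

python3 -m inch '[0,0,0.4,0,0,0,0, 0,0,0.4,0,0,0,0, 0,0,0.3,0,0,0,0, 0,0,0,0,0,0,0, 0,0,0,0,0,0,0, 0,0,0,0,0,0,0, 0,0,0,0,0,0,0, 0,0,0,0,0,0,0]'
python3 -m inch '[0,0,-10,0,0,0,0, 0,0,-25,0,0,0,0, 0,0,-30,0,0,0,0, 0,15,-30,0,0,0,0, 0,30,-25,0,0,0,0, 0,35,-10,0,0,0,0, 0,35,0,0,0,0,0, 0,35,0,0,0,0,0]'
python3 -m inch '[0,30,0,0,0,0,0, 0,15,0,0,0,0,0, 0,5,0,0,0,0,0, 0,0,0,0,0,0,0, 0,0,0,0,0,0,0, 0,0,0,0,0,0,0, 0,0,0,0,0,0,0, 0,0,0,0,0,0,0]'
python3 - <<'E'
import cv2
from geo import *
from workcell import viewer
a=viewer.read_camera("top")[:,:,::-1][130:300,200:340];b=viewer.read_camera("side")[:,:,::-1][120:290,190:350]
f=lambda i:cv2.resize(i,None,fx=2.6,fy=2.6,interpolation=cv2.INTER_CUBIC)
cv2.imwrite("pics/e.png",np.hstack([f(a),f(b)]))
E
```

```text
time: 26.1
tool_pos: [0.5079, 0.0755, 0.1264]
tcp_rot: [-3.138, 0.14, -0.0]
wrist_force: [-2.9, 0.4, 7.0]
width: 0.004
grip_force: 3.4
time: 26.9
tool_pos: [0.4949, -0.0751, 0.2569]
tcp_rot: [3.138, -0.139, 0.004]
wrist_force: [-0.6, -0.4, -0.1]
width: -0.002
grip_force: 0.0
time: 27.7
tool_pos: [0.4902, -0.1231, 0.2555]
tcp_rot: [-3.138, 0.138, -0.0]
wrist_force: [-1.3, -0.5, 0.1]
width: -0.008
grip_force: 0.0
```

View pics/e.png

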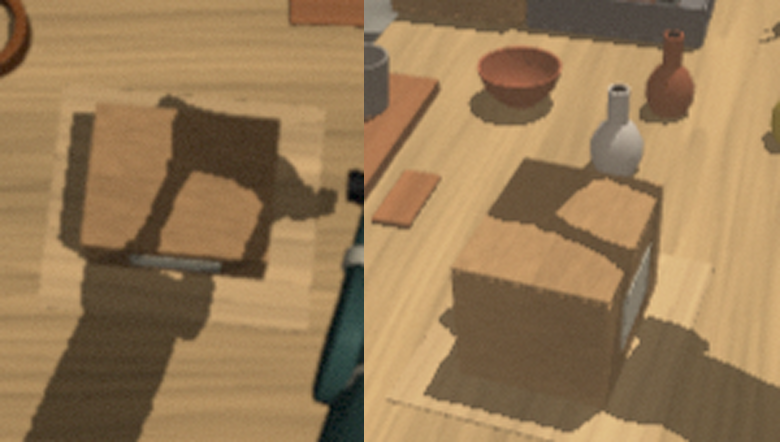

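The carton is closed flat in both views, the neighbouring objects look unmoved, and the arm is clear. I'll hand it in.

```bash
python3 -c "
from workcell import job; print(job.finish_job())"
```

```text
the job is handed in; nothing more can be done
None
```

The blue vase stands upright in the carton, lowered in until it touched the floor; both end flaps were folded flat first and both long flaps on top, nothing else was visibly disturbed, and the job was handed in at about 28 s.

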